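Put the horn burnisher away and click the slide-top box shut

TASK

Put the horn burnisher in the open slide-top tool box, then slide the box's panel shut along its grooves, over the click ridge near the far end, until it is fully home against the cork buffer with the box backed on to the steel bench stop, and hold it pressed home there with about 12 N for about a second before letting go. The box is loose: keep it flat on the cart and never push harder than about 16 N. Leave the bowl, the two turned lids and the wooden wrench where they are.

Things in the scene. Friction and masses are not known exactly. Their poses are not given: they have to be found in the camera images.
- bench_stop: Dark steel block screwed to the cart, 28 x 170 x 44 mm high; the tool box is closed towards it. Origin at the foot of the middle of its face that looks at the box; x points away from the box (the closing direction), z up. Never moves. Its face starts 4 to 12 mm from the box's end.
- tool_box: Loose dark wooden slide-top box, 0.5 kg, 238 (x) x 118 (y) x 52 mm high, its +x end towards the bench stop. Origin on its underside, 123 mm from the +x end, 115 mm from the other; x is the closing direction. Inside: floor 6 mm up, 214 mm long, 90 mm wide. The -x end wall is 38 mm high, so the panel passes over it. It slides on the cart at about 3 to 6 N, so it creeps to the stop while the panel is forced.
- channel (a point): Point on the box's centre line at the height of the ledges on which the panel runs (40 mm up, box x = 0). Each groove lies between a ledge and a lip 5 mm thick whose top is 52 mm up; the lips leave 90 mm free between them. The panel has about 1.2 mm of play upwards and to each side. Axes as the box.
- end_wall (a point): Middle of the inner face of the box's +x end wall (box x = 107 mm), 43 mm up. The wall stands 52 mm high. A brown cork buffer is wedged in front of it at panel height, sticking out by an unknown 2 to 16 mm: the panel's nose stops on it, so the end of travel has to be felt. Axes as the box.
- ridge_line (a point): Point midway between two rounded, sprung brass ridges 2.5 mm high on the two ledges at box x = 74 mm. The nose meets them at box x of about 65 mm and must be forced over (about 5 to 12 N with friction); they rise into a groove in the panel's underside once the nose is at about 90 mm, and the panel then runs freely to the buffer (at 91 to 105 mm).
- panel: Loose pale sliding panel with a brown cleat, 0.12 kg, 216 (x) x 102 (y) x 6 mm, already in the box's grooves but pulled out 126 to 160 mm towards -x. Origin on its underside, 111 mm behind its nose and 105 mm before its rear end; x is the closing direction. Fully home: nose on the buffer, origin between x = -20 and -6, z = 40 mm in the box's frame. Not measured while touched by the fingers.
- cleat_top (a point): Centre of the top of the cleat on the panel: a brown hardwood bar 14 mm (x) x 50 mm (y) x 20 mm high on the panel's top, with its middle 18 mm from the panel's rear end. It can be pinched or pushed on its rear (-x) face. Axes as the panel.
- burnisher: Loose horn burnisher, 105 mm long (x from -52 to +53 mm), lying flat, 0.06 kg: a brown handle 60 mm long, 20 mm wide, 18 mm high (centred at x = -22 mm), a brass collar and a dark horn tongue 16 mm wide, 10 mm high towards +x. Origin on its underside, x along its length. It starts on one side of the box, the wrench on the other.
- spindle_wrench: Bystander: light brown wooden fork wrench, 140 mm long (x), 48 mm wide at the fork, 16 mm high. Origin on its underside; leave alone.
- go_bowl: Bystander: glossy amber bowl, 128 mm across, 88 mm high; origin at the centre of its foot; leave alone.
- cap0: Bystander: turned brown lid, 100 mm across, 26 mm high; origin under its centre; leave alone.
- cap1: Bystander: turned brown lid, as cap0; leave alone.
Things that resemble listed ones, but are neither listed nor needed, are in the scene too. What is meant by the burnisher is not pink or red, and is the larger of those in its own colour.

How it is judged:
On the way, in this order (a step that is already met when the one before it is completed fails the run):
1. the burnisher lies in the box, let go, while the panel is still open (x of burnisher in the frame of tool_box between -0.11 and 0.11 m and y of burnisher in the frame of tool_box between -0.045 and 0.045 m and z of burnisher in the frame of tool_box between 0 and 0.02 m and contact force between the fingers and burnisher below 0.2 N and x of panel in the frame of tool_box below -0.05 m), for 0.2 s.
2. the panel is over the ridge, fully home, and is held pressed so that the box bears on the bench stop (x of panel in the frame of tool_box between -0.0215 and -0.0045 m and z of panel in the frame of tool_box between 0.037 and 0.0425 m and angle between the x axis of panel and the x axis of tool_box, either way round below 0.04 rad and contact force between tool_box and bench_stop above 5 N), for 0.4 s.
At the end, for the whole second after the job is handed in: The panel is home in the box (nose past the ridges, at or within 1.5 mm of where the buffer can be, lying in its grooves) with the burnisher inside; the box stands flat, at rest, with its end within 2.5 mm of the bench stop and square to it within about 3 degrees (x of panel in the frame of tool_box between -0.0215 and -0.0045 m and z of panel in the frame of tool_box between 0.037 and 0.0425 m and angle between the x axis of panel and the x axis of tool_box, either way round below 0.04 rad and x of burnisher in the frame of tool_box between -0.11 and 0.11 m and y of burnisher in the frame of tool_box between -0.045 and 0.045 m and z of burnisher in the frame of tool_box between 0 and 0.02 m and angle between tool_box's own z axis and vertical below 0.05 rad and x of tool_box in the frame of bench_stop between -0.1255 and -0.12 m and angle between the x axis of tool_box and the x axis of bench_stop, either way round below 0.06 rad and linear speed of each of panel, tool_box below 0.01 m/s); the robot touches nothing.
It fails at once if the box is rammed against the bench stop with more than 18 N (contact force between tool_box and bench_stop above 18 N).
It fails at once if the box is tipped by more than 0.15 rad (angle between tool_box's own z axis and vertical above 0.15 rad).
It fails at once if the bowl, either turned lid or the wrench is moved by more than 15 mm (distance of any of go_bowl, cap0, cap1, spindle_wrench from where it was at the start of the episode above 0.015 m).
It also fails if it takes over 72 s, if anything falls off the work surface, if the arm or the gripper's body presses on something with over 40 N, if the wrist force passes 120 N, or if a joint passes its speed limit or range.

ROBOT

A 7-joint arm with a two-finger parallel gripper is mounted at the origin on the work surface. World frame = base frame: x ahead of the robot, y to its left, z up, the work surface at z = 0. Lengths are in m, angles in rad, forces in N, time in s.
With the tool pointing down it reaches from about 0.425 to 0.825 m from the base axis. Payload 3.6 kg.
Tool frame: the origin (TCP) lies where the fingers leave the gripper's body, on its centre line; the fingertips stand 73 mm ahead of it and the grasp point (between the pads) lies 54 mm ahead of it; z points along the fingers, y is the line along which they close (so a half turn about z gives the same grasp; the last joint's range is limited). The gripper opens to 85 mm and grips with 20 to 120 N. Pads are 22 mm wide; open, the fingers measure 114 mm over their backs; the gripper's body (76 mm by 85 mm) begins 54 mm behind the grasp point. The pads swing forward as they close: fully open they stand 13 mm farther back than shut.
Start: joints at [-1.27, 0.615, -0.013, 1.423, 0.008, 1.103, -0.04], TCP at [0.209, 0.615, 0.304] pointing down, gripper open.
Joint ranges: [-3.12, 3.12], [-0.3, 2.06], [-1.34, 1.32], [0.26, 2.42], [-1.36, 4.5], [0.01, 1.98], [-2.84, 2.84]. Speed limits (rad/s): [2.79, 2.79, 3.14, 3.14, 3.14, 3.14, 3.14].

INTERFACE

Orientations are given as a unit quaternion [x, y, z, w].
In Python, from station import arm, snapshot, camera_info, ticket gives the robot as it stands. Calls block until the motion is done:
- arm.movep(position, orientation): joint-space move of the TCP to a pose.
- arm.line_to(position, velocity=0.15, ori=None): straight line of the TCP; ori=None keeps the orientation; velocity is the mean speed in m/s.
- arm.move_j(angles): joint-space move.
- arm.move_gripper(opening, effort=None): opening from 0.0 (shut) to 1.0 (fully open); effort is the grip in N (None keeps the last); returns when the fingers have stopped.
- arm.pause(seconds).
- arm.ik(position, orientation): joint angles nearest the present ones, or None.
- snapshot(name): name is "scene" or "top" or "wrist"; returns the picture (400x640x3 uint8, blue, green, red); there is no depth.
- camera_info(name): a dict with "fx", "fy", "cx", "cy" (pixels), "R" (3x3) and "t" (3): a world point X has camera coordinates R X + t; the wrist camera has in their place "T_tool_cam" (4x4, takes a point from camera to tool coordinates, whose origin is the TCP and whose axes are the flange's). Camera axes: x right, y down, z forward; pixel columns grow to the right and rows downward; lengths in m; the calibration is good to about 2 mm. A picture is of the moment at which its call begins: read the wrist's pose just before it. camera_info takes no time and is no camera call.
A pose or a line that the arm cannot do raises arm.MotionError and nothing moves.
- ticket.finish_job(): hands the job in; it is judged then, once.
Readings, each from a call of its own:
- arm.read_time(): time.
- arm.read_joint_positions(): joint angles.
- arm.read_dq(): joint speeds.
- arm.read_effort(): joint torques, N m.
- arm.read_tool_pos(): TCP position.
- arm.read_eef_rot(): TCP orientation.
- arm.read_ft_force(): force on the tool from outside, world axes, zero at the start.
- arm.read_wrist_torque(): the same for the moment, N m.
- arm.read_opening(): opening from 0.0 (shut) to 1.0 (fully open).
- arm.read_finger_force(): force on a finger pad.
Only numpy, scipy, OpenCV 4.12 (cv2) and the standard library are available. Lean on these libraries where they do the work, as an engineer would, in place of code of your own. Each camera call takes 0.05 s, during which the arm holds its last target. There are 200 camera calls.

## Working session

There is one attempt and no reset: what is moved stays moved. The work goes in short steps, each a Python script; the robot and the scene stay as the last script left them, time stands still between calls to the robot, and variables do not carry over. Pictures are saved under pics/ and viewed, at most 10 in all, crops included, and the job is handed in when it is done.

```bash
ls; mkdir -p pics
python3 - <<'E'
from station import arm, snapshot, camera_info, ticket
import cv2,numpy as np
for n in("scene","top"):
    cv2.imwrite(f"pics/{n}0.png",snapshot(n)); c=camera_info(n); print(n,{k:np.round(v,4).tolist() for k,v in c.items()})
print({k:np.round(v,4).tolist() for k,v in camera_info("wrist").items()}, arm.read_time(), arm.read_eef_rot(),arm.read_tool_pos())
E
```

```text
pics
scene {'fx': 490.6347, 'fy': 490.6347, 'cx': 315.6531, 'cy': 201.1134, 'R': [[0.6042, 0.7967, 0.0147], [0.6165, -0.4557, -0.6421], [-0.5048, 0.397, -0.7665]], 't': [-0.3075, -0.3581, 1.6989]}
top {'fx': 401.8621, 'fy': 401.8621, 'cx': 325.9923, 'cy': 195.2017, 'R': [[-0.0109, -0.9998, -0.0194], [-0.9864, 0.014, -0.1635], [0.1637, 0.0174, -0.9864]], 't': [-0.0478, 0.5987, 1.0546]}
{'fx': 337.0806, 'fy': 337.0806, 'cx': 321.8798, 'cy': 201.9292, 'T_tool_cam': [[-0.0006, -0.959, -0.2834, 0.0715], [1.0, -0.0005, -0.0003, 0.0004], [0.0001, -0.2834, 0.959, -0.0704], [0.0, 0.0, 0.0, 1.0]]} 0.1 [ 1.63138575e-01  9.86602444e-01 -1.17766814e-03 -1.89342900e-04] [0.20908608 0.61488621 0.30283009]
```

View pics/top0.png

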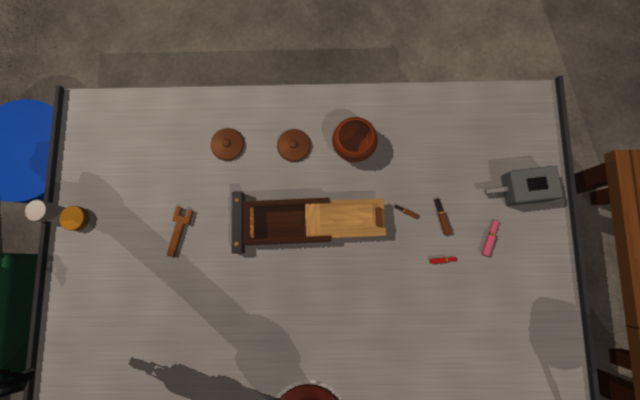

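View pics/scene0.png

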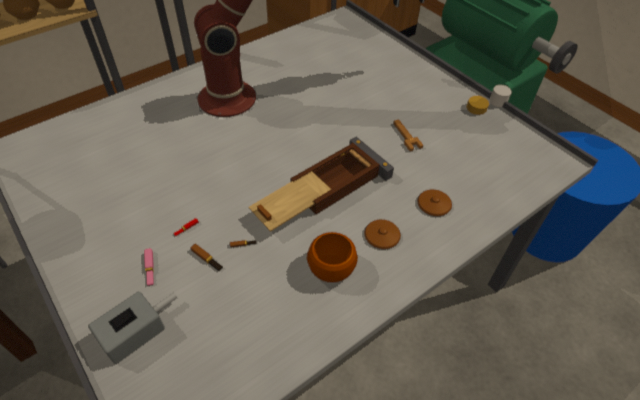

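The top view shows these candidates for the burnisher: small brown (407,211), large brown (443,217), red (443,260) and pink (490,238). By the description I choose the large brown one at (443,217). The stop is at (238,222), the box at about (245-330, 198-245) and the panel at (305-386, 200-237), so closing runs towards image left, world +y.

```bash
cat > h.py <<'E'
import cv2,numpy as np
from station import arm, snapshot, camera_info, ticket
def ray(ci,uv):
    R=np.array(ci["R"]);t=np.array(ci["t"]);o=-R.T@t
    d=np.c_[(np.atleast_2d(uv)-[ci["cx"],ci["cy"]])/[ci["fx"],ci["fy"]],np.ones(len(np.atleast_2d(uv)))]@R
    return o,d
def plane(ci,uv,z):
    o,d=ray(ci,uv); return o+d*((z-o[2])/d[:,2])[:,None]
def wristci(pos,q):
    from scipy.spatial.transform import Rotation as Ro
    c=dict(camera_info("wrist")); T=np.eye(4);T[:3,:3]=Ro.from_quat(q).as_matrix();T[:3,3]=pos
    W=T@np.array(c["T_tool_cam"]); c["R"]=W[:3,:3].T; c["t"]=-W[:3,:3].T@W[:3,3]; return c
def biggest(m,roi):
    mm=np.zeros_like(m);x0,y0,x1,y1=roi;mm[y0:y1,x0:x1]=m[y0:y1,x0:x1]
    cs,_=cv2.findContours(mm,cv2.RETR_EXTERNAL,cv2.CHAIN_APPROX_NONE); return max(cs,key=cv2.contourArea)
E
python3 - <<'E'
from h import *
im=cv2.imread("pics/top0.png");ci=camera_info("top")
hsv=cv2.cvtColor(im,cv2.COLOR_BGR2HSV)
def rep(nm,m,roi,z):
    c=biggest(m,roi)[:,0,:].astype(float); P=plane(ci,c,z)[:,:2].astype(np.float32)
    r=cv2.minAreaRect(P); print(nm,len(c),np.round(r[0],4),np.round(r[1],4),round(r[2],1)); return P
pale=cv2.inRange(hsv,(10,60,130),(30,255,255))
P=rep("panel",pale,(295,190,395,250),.046)
sat=cv2.inRange(hsv,(0,70,0),(25,255,255)); dark=cv2.inRange(hsv,(0,0,0),(180,255,75))
rep("burn",sat|dark,(428,192,458,240),.009)
rep("burn_small",sat|dark,(392,200,424,222),.006)
rep("stop",cv2.inRange(hsv,(0,0,0),(180,90,85)),(225,185,250,260),.044)
rep("stop+box",sat|dark,(225,185,392,260),.05)
rep("wrench",sat,(160,200,200,260),.008)
for n,uv,z in(("bowl",(355,138),.08),("cap0",(227,144),.02),("cap1",(293,144),.02)): print(n,plane(ci,uv,z)[0].round(3))
crop=cv2.resize(im[185:265,225:465],None,fx=3.3,fy=3.3,interpolation=cv2.INTER_CUBIC); crop=cv2.convertScaleAbs(crop,alpha=1.6)
cv2.imwrite("pics/c1.png",crop)
E
```

```text
panel 238 [ 0.5351 -0.1067] [0.102  0.2182] 1.9
burn 80 [ 0.5401 -0.3803] [0.1044 0.0242] 15.3
burn_small 49 [ 0.5571 -0.2809] [0.071  0.0141] 62.1
stop 167 [0.5248 0.1794] [0.18   0.0473] 1.6
stop+box 449 [ 0.5202 -0.0127] [0.4355 0.1745] 89.2
wrench 133 [0.5065 0.3672] [0.0536 0.1415] 74.2
bowl [ 0.75  -0.137  0.08 ]
cap0 [0.757 0.23  0.02 ]
cap1 [0.754 0.039 0.02 ]
```

View pics/c1.png

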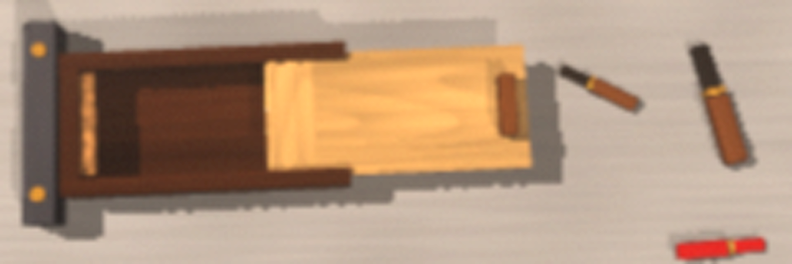

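The crop confirms the choice: brown handle, brass collar and dark tongue pointing to +x, measuring 104 x 24 mm. The box's left corners are at crop (62,55) and (62,197), its right corners at (346,43) and (352,185), the nose at crop x = 264 and the cork at x of about 80-97. I'll compute the box frame and take wrist views over the burnisher and the box.

```bash
cat >> h.py <<'E'
def quat(deg):  # tool down, tool y at world angle deg
    f=np.radians((deg+90)/2); return [np.cos(f),np.sin(f),0,0]
def wshot(name):
    arm.pause(0.2)
    p,q=arm.read_tool_pos(),arm.read_eef_rot(); im=snapshot("wrist"); cv2.imwrite(f"pics/{name}.png",im); np.savez(f"pics/{name}.npz",p=p,q=q)
    return im,wristci(p,q)
E
python3 - <<'E'
from h import *
ci=camera_info("top")
cr=np.array([(62,55),(62,197),(346,43),(352,185)])/3.3+[225,185]
print("box corners",plane(ci,cr,.052).round(4).tolist())
print("nose/rear",plane(ci,np.array([(264,62),(266,170),(523,46),(532,165)])/3.3+[225,185],.046).round(4).tolist())
print("stop face top",plane(ci,np.array([(62,25),(65,222)])/3.3+[225,185],.044).round(4).tolist())
arm.movep([.53,0.02,.32],quat(0)); im,c=wshot("wbox"); print(arm.read_time(),arm.read_tool_pos(),arm.read_ft_force())
arm.movep([.54,-.38,.24],quat(-74.7)); im,c=wshot("wburn"); print(arm.read_time(),arm.read_joint_positions())
hsv=cv2.cvtColor(im,cv2.COLOR_BGR2HSV)
m=cv2.inRange(hsv,(0,90,0),(25,255,255))|cv2.inRange(hsv,(0,0,0),(180,255,60))
k=biggest(m,(180,60,460,340)); P=plane(c,k[:,0,:].astype(float),.009)[:,:2].astype(np.float32); print(cv2.minAreaRect(P),cv2.boundingRect(k))
b=cv2.imread("pics/wbox.png"); cv2.imwrite("pics/both.png",cv2.resize(np.vstack([cv2.drawContours(im.copy(),[k],-1,(0,255,0),1),b]),(480,600)))
E
```

```text
box corners [[0.5828, 0.1702, 0.052], [0.4656, 0.1675, 0.052], [0.5896, -0.0659, 0.052], [0.4725, -0.0693, 0.052]]
nose/rear [[0.5755, 0.0026, 0.046], [0.4859, 0.0012, 0.046], [0.586, -0.2128, 0.046], [0.4873, -0.2168, 0.046]]
stop face top [[0.6095, 0.1726, 0.044], [0.4455, 0.1664, 0.044]]
2.7583 [0.53003239 0.02049294 0.31993146] [-0.21718757  0.35177991  0.2417297 ]
4.5167 [ 0.19803864  0.78896443  0.72488363  1.48302164 -0.56225906  1.08439399
 -0.25956902]
((0.3893073797225952, -0.29322904348373413), (0.03568703681230545, 0.10382910817861557), 78.47489929199219) (180, 260, 43, 80)
```

View pics/both.png

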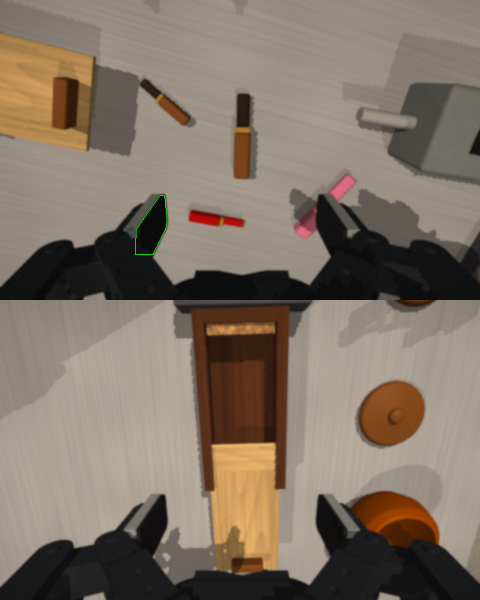

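The upper picture shows the burnisher at about full-resolution pixel (324,183), spanning rows 125-238. My mask took the finger instead, so I'll fix the ROI. The lower picture shows the box with lips' near corners at about (276,253) and (379,253), and the nose at row 192.

Run:
```python
from h import *
im=cv2.imread("pics/wburn.png");z=np.load("pics/wburn.npz");c=wristci(z["p"],z["q"])
hsv=cv2.cvtColor(im,cv2.COLOR_BGR2HSV)
m=cv2.inRange(hsv,(0,90,0),(25,255,255))|cv2.inRange(hsv,(0,0,0),(180,255,60))
k=biggest(m,(290,110,360,255)); P=plane(c,k[:,0,:].astype(float),.009)[:,:2].astype(np.float32); print(cv2.minAreaRect(P),cv2.boundingRect(k))
z=np.load("pics/wbox.npz");c=wristci(z["p"],z["q"])
px=(np.array([(193,307),(290,307),(205,490),(286,490)])-[0,300])/.75
print(plane(c,px,.052).round(4).tolist())
px=(np.array([(212,443),(275,443)])-[0,300])/.75
print("nose",plane(c,px,.046).round(4).tolist())
```

```text
((0.5415146350860596, -0.37915635108947754), (0.10556032508611679, 0.019633008167147636), 14.940572738647461) (312, 126, 22, 113)
[[0.4721, 0.1733, 0.052], [0.588, 0.1734, 0.052], [0.4769, -0.0652, 0.052], [0.5952, -0.0651, 0.052]]
nose [[0.4887, 0.0041, 0.046], [0.5773, 0.0042, 0.046]]
```

The burnisher measures 105.6 x 19.6 mm, centred at (0.5415, -0.379) with yaw 15°, which matches the given size. Box origin is about (0.530, 0.049) with yaw 91.6°. Next: grasp and place.

Run:
```python
from h import *
q=quat(-75.06); g=[.5299,-.3823]
arm.move_gripper(.6,30)
arm.movep(g+[.13],q); arm.line_to(g+[.0755],.12)
arm.move_gripper(0,30); print("grip",arm.read_opening(),arm.read_finger_force(),arm.read_ft_force())
arm.line_to(g+[.18],.2); print(arm.read_opening(),arm.read_finger_force())
o=np.array([.530,.049]); d=np.array([np.cos(np.radians(91.6)),np.sin(np.radians(91.6))])
p=(o+d*.016).tolist(); q=quat(1.6)
arm.movep(p+[.18],q); im,c=wshot("wplace"); cv2.imwrite("pics/v.png",im); print(arm.read_time(),arm.read_joint_positions())
```

```text
grip 0.22067832114620645 30.25834858417511 [-0.01316219  0.60762754  4.27806091]
0.22376265974607246 29.726370871067047
9.025 [-0.47095724  0.64237062  0.48112309  1.90898844 -0.44596627  0.69685573
  0.30245959]
```

View pics/v.png

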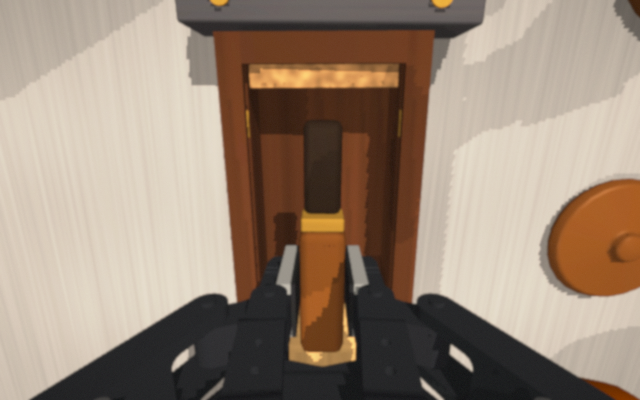

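The burnisher is held square over the open bay, with tongue at (322,165), cork at (323,76) and clear margins either side. I'll lower and release.

Run:
```python
from h import *
p=arm.read_tool_pos().tolist()
arm.line_to([p[0],p[1],.083],.1); print(arm.read_ft_force())
arm.move_gripper(.42); print(arm.read_opening(),arm.read_finger_force(),arm.read_ft_force())
arm.pause(.3)
arm.line_to([p[0],p[1],.20],.2)
# go up and behind; look at cleat
arm.move_gripper(0)
arm.movep([.535,-.20,.29],quat(1.6)); im,c=wshot("wcleat"); t=snapshot("top"); cv2.imwrite("pics/top1.png",t); print(arm.read_time(),arm.read_ft_force())
cv2.imwrite("pics/v2.png",np.vstack([im[:,:],cv2.resize(t[180:260,200:400],(640,256))])[:, :])
cv2.imwrite("pics/v2.png",cv2.resize(cv2.imread("pics/v2.png"),(580,594)))
```

```text
[-0.2384401  -0.23925796  0.22541539]
0.41796598504163923 0.0 [-0.51939372  0.13090375  0.61195014]
13.3 [-0.27132336 -0.90208061  0.18048639]
```

View pics/v2.png

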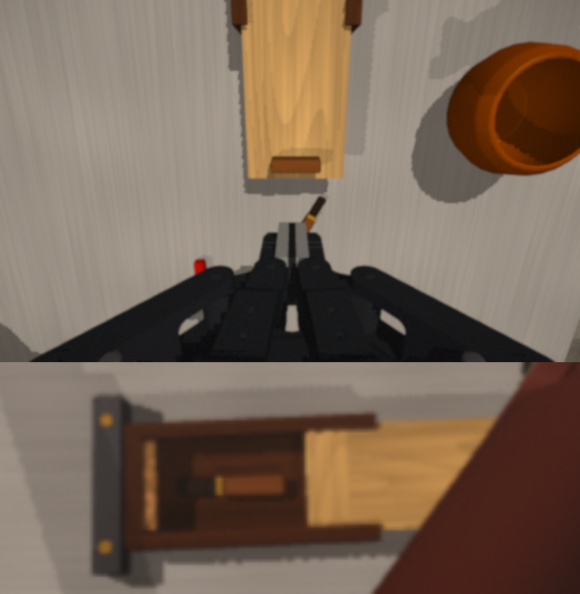

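The burnisher lies in the box, released and along the box's axis (inset, 240,485). In the wrist view the cleat top is at about full-resolution pixel (327,181) and the closed fingers are behind it. Next I'll locate the cleat, descend behind it and push with force monitoring.

Run:
```python
from h import *
im=cv2.imread("pics/wcleat.png");z=np.load("pics/wcleat.npz");c=wristci(z["p"],z["q"])
px=np.array([(271,156),(321,156),(271,172),(321,172)])*[640/580,656/594]
P=plane(c,px,.066); print("cleat",P.round(4).tolist())
print("panel sides",plane(c,np.array([(248,178),(343,178)])*[640/580,656/594],.046).round(4).tolist())
t=cv2.imread("pics/top1.png");
x=P[:,0].mean(); yr=P[:,1].min()
if abs(x-.537)<.008 and abs(yr+.205)<.01:
    arm.line_to([x,yr-.03,.20],.15); arm.line_to([x,yr-.03,.1235],.1)
    arm.pause(.2); f0=arm.read_ft_force(); print("f0",f0,arm.read_tool_pos(),arm.read_time())
    y=yr-.03
    for i in range(20):
        t0=arm.read_time(); y+=.0015; arm.line_to([x,y,.1235],.03); f=arm.read_ft_force()-f0
        if i<2: print("dt",arm.read_time()-t0)
        if f[1]<-1: break
    print(i,y,f,arm.read_tool_pos(),arm.read_time())
    np.savez("push.npz",x=x,y=y,f0=f0)
```

```text
cleat [[0.5153, -0.1855, 0.066], [0.5641, -0.184, 0.066], [0.5154, -0.2016, 0.066], [0.565, -0.2001, 0.066]]
panel sides [[0.4898, -0.2141, 0.046], [0.5909, -0.211, 0.046]]
f0 [0.46747685 0.26085885 0.12820624] [ 0.54026729 -0.23177948  0.12418512] 15.2
dt 0.25
dt 0.25
12 -0.2121080233128876 [-1.39492942 -1.76203601 -0.219901  ] [ 0.54000308 -0.21253218  0.12364199] 18.45
```

Run:
```python
from h import *
z=np.load("push.npz"); f0=z["f0"]; x0,y0=float(z["x"]),float(z["y"]); d=np.array([np.cos(np.radians(91.6)),np.sin(np.radians(91.6))])
s=0; log=[]
while s<.094:
    s+=.006; p=np.array([x0,y0])+d*s
    arm.line_to([p[0],p[1],.1235],.05); f=arm.read_ft_force()-f0; log.append((round(s*1e3,1),*np.round(f,1).tolist()))
    if f[1]<-5: break
print(*log,sep="\n"); print(arm.read_time(),arm.read_tool_pos())
np.savez("push2.npz",s=s)
cv2.imwrite("pics/top2.png",snapshot("top"))
```

```text
(6.0, 0.2, -3.0, 1.7)
(12.0, -1.1, -4.5, 2.2)
(18.0, -0.0, -5.0, 2.8)
(24.0, 0.6, -5.1, 4.3)
19.5167 [ 0.53978775 -0.18954375  0.12423995]
```

Run:
```python
from h import *
z=np.load("push.npz"); f0=z["f0"]; x0,y0=float(z["x"]),float(z["y"]); d=np.array([np.cos(np.radians(91.6)),np.sin(np.radians(91.6))])
s=.024; log=[]
while s<.098:
    s+=.005; p=np.array([x0,y0])+d*s
    arm.line_to([p[0],p[1],.1235],.04); f=arm.read_ft_force()-f0; log.append((round(s*1e3,1),*np.round(f,1).tolist()))
    if f[1]<-8: break
print(*log,sep="\n"); print(arm.read_time(),arm.read_tool_pos())
np.savez("push2.npz",s=s)
t=snapshot("top"); cv2.imwrite("pics/top3.png",t); im,c=wshot("wp3")
cv2.imwrite("pics/v3.png",cv2.resize(np.vstack([im,cv2.resize(t[180:260,200:400],(640,256))]),(580,594)))
```

```text
(29.0, 0.3, -8.3, 4.2)
19.8417 [ 0.5396406  -0.18537866  0.12437895]
```

View pics/v3.png

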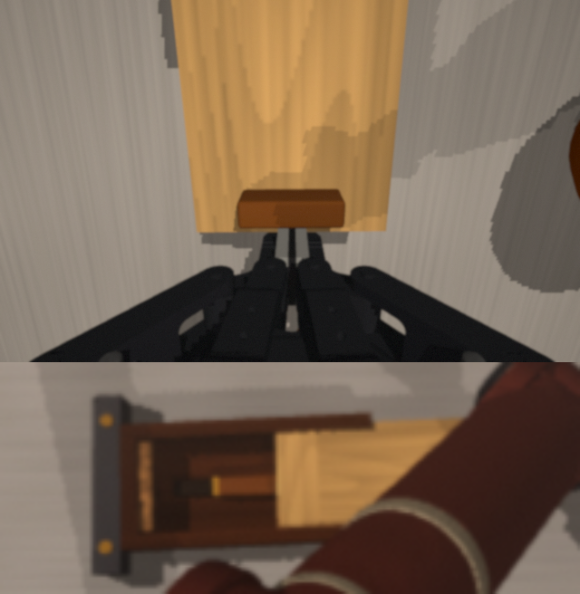

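The panel is square in the grooves and moving, with the nose at inset x = 275 (was 305), and the box has crept nearly to the stop. The upward reaction of about 4 N on the tool suggests the fingers are dragging the panel's rear down, so I'll back off, re-seat slightly higher, then continue.

Run:
```python
from h import *
z=np.load("push.npz"); f0=z["f0"]; x0,y0=float(z["x"]),float(z["y"]); d=np.array([np.cos(np.radians(91.6)),np.sin(np.radians(91.6))])
def go(s,v,zz):
    p=np.array([x0,y0])+d*s; arm.line_to([p[0],p[1],zz],v); return arm.read_ft_force()-f0
s=.026; go(s,.05,.1235); arm.pause(.1); print(arm.read_ft_force()-f0, arm.read_tool_pos())
go(s,.05,.1255); arm.pause(.1); f0=arm.read_ft_force(); log=[]
while s<.090:
    s+=.004; f=go(s,.04,.1255); log.append((round(s*1e3,1),*np.round(f,1).tolist()))
    if f[1]<-9: break
print(*log,sep="\n"); print(arm.read_time(),arm.read_tool_pos())
np.savez("push2.npz",s=s,f0=f0); cv2.imwrite("pics/top4.png",snapshot("top"))
```

```text
[-0.42466552 -3.02580104  0.80491604] [ 0.53900227 -0.18568387  0.12327144]
(30.0, 0.6, -0.2, -0.2)
(34.0, -0.5, -0.2, -0.4)
(38.0, 0.4, -0.7, -0.5)
(42.0, -0.0, -0.1, -0.1)
(46.0, -0.7, 0.5, 0.2)
(50.0, -0.3, 0.5, -0.1)
(54.0, -0.9, -0.3, -0.2)
(58.0, 1.2, -0.2, 0.4)
(62.0, -0.6, 0.3, -0.2)
(66.0, 0.1, -0.2, -0.8)
(70.0, 0.0, 0.2, -1.4)
(74.0, 0.2, 0.4, -0.3)
(78.0, -0.4, -0.4, -0.4)
(82.0, -0.6, 0.8, -1.0)
(86.0, -1.0, 0.4, -0.6)
(90.0, -0.5, 0.3, 0.0)
24.8417 [ 0.53743878 -0.1216146   0.12547455]
```

Run:
```python
from h import *
f0=np.load("push.npz")["f0"]; print(np.load("push2.npz")["f0"]-f0, arm.read_ft_force()-f0)
ci=camera_info("top")
for n in("top0","top1","top3","top4"):
    h=cv2.cvtColor(cv2.imread(f"pics/{n}.png"),cv2.COLOR_BGR2HSV)
    m=cv2.inRange(h,(10,60,110),(30,255,255))
    k=biggest(m,(255,195,340,245))[:,0,:]; u=np.percentile(k[:,0],3); print(n,u,plane(ci,[u,220],.046).round(4))
im,c=wshot("wp4"); t=cv2.imread("pics/top4.png")
cv2.imwrite("pics/v4.png",cv2.resize(np.vstack([im,cv2.resize(t[180:260,200:400],(640,256))]),(580,594)))
```

```text
[-0.23783329 -0.38114729  0.22399335] [-0.35702028 -0.4118226   0.02041111]
top0 305.0 [[0.5308 0.0027 0.046 ]]
top1 305.0 [[0.5308 0.0027 0.046 ]]
top3 295.0 [[0.5312 0.03   0.046 ]]
top4 272.0 [[0.532 0.093 0.046]]
```

View pics/v4.png

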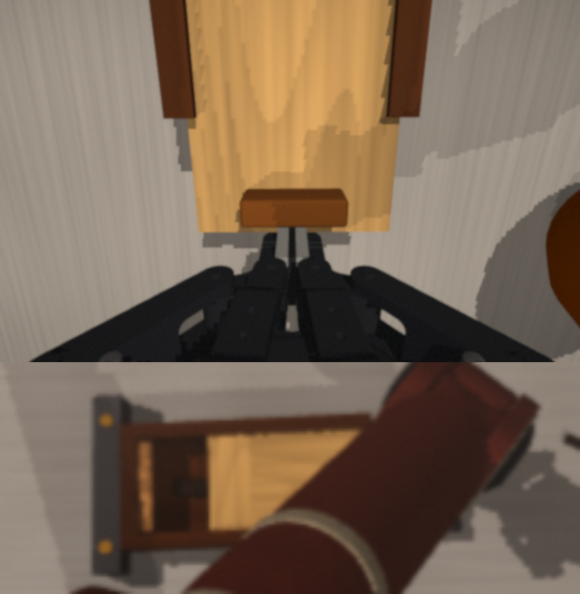

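The panel is running freely and square: nose at inset x = 208, y = 0.093, about 20 mm short of the ridge, with the cleat against the fingers. Next I'll force it over the ridge with small steps.

```bash
cat > ph.py <<'E'
from h import *
z=np.load("push.npz"); f0=np.load("push2.npz")["f0"]; x0,y0=float(z["x"]),float(z["y"]); d=np.array([np.cos(np.radians(91.6)),np.sin(np.radians(91.6))])
def go(s,v,zz=.1255):
    p=np.array([x0,y0])+d*s; arm.line_to([p[0],p[1],zz],v); return arm.read_ft_force()-f0
E
python3 - <<'E'
from ph import *
s=.090; log=[]
F=0
while s<.165 and arm.read_time()<50:
    s+=.003 if F<2 and s<.105 else .001
    f=go(s,.03); F=-f[1]; log.append((round(s*1e3,1),*np.round(f,1).tolist(),round(float(arm.read_tool_pos()[1]),4)))
    if F>11.5: break
print(*log,sep="\n"); print(arm.read_time())
np.savez("s.npz",s=s)
E
```

```text
(93.0, -0.4, -0.5, -0.7, -0.1189)
(96.0, -0.2, -0.6, -0.7, -0.1158)
(99.0, -0.3, 0.8, -1.1, -0.1127)
(102.0, -0.3, -0.3, -0.2, -0.1097)
(105.0, 0.6, -0.3, -0.7, -0.1068)
(106.0, -0.4, -0.0, -0.5, -0.106)
(107.0, -0.0, -0.3, 0.3, -0.1051)
(108.0, -0.2, 0.2, 0.0, -0.1041)
(109.0, -0.8, -0.4, -0.9, -0.103)
(110.0, -0.5, 0.1, -0.7, -0.102)
(111.0, -0.1, -1.3, 0.2, -0.1011)
(112.0, 0.3, -0.2, -0.5, -0.1001)
(113.0, 0.1, -0.8, 0.2, -0.0991)
(114.0, -0.1, -1.2, 0.2, -0.0981)
(115.0, 0.1, -1.1, 0.1, -0.0971)
(116.0, 0.2, -1.1, 0.1, -0.0961)
(117.0, 0.2, -1.3, 0.0, -0.0951)
(118.0, -1.0, -0.2, 0.5, -0.094)
(119.0, -0.0, -1.4, 0.1, -0.0931)
(120.0, -1.2, -1.3, -0.6, -0.0918)
(121.0, -0.6, -0.6, -1.8, -0.0912)
(122.0, -1.1, -2.5, -0.5, -0.091)
(123.0, -1.9, -5.0, 0.1, -0.0906)
(124.0, -1.1, -5.5, -1.1, -0.0903)
(125.0, -0.6, -7.3, -0.9, -0.0901)
(126.0, -1.0, -7.4, -0.7, -0.0899)
(127.0, -0.8, -9.3, -0.2, -0.0896)
(128.0, -1.5, -10.2, -1.1, -0.0893)
(129.0, -1.1, -10.8, -0.8, -0.0885)
(130.0, -1.7, -10.0, -0.5, -0.0873)
(131.0, -1.1, -8.6, 0.2, -0.0857)
(132.0, 0.3, -9.0, -0.5, -0.0841)
(133.0, 0.1, -8.4, 0.1, -0.0829)
(134.0, -0.5, -8.2, -0.4, -0.0819)
(135.0, -1.0, -8.8, 0.3, -0.0808)
(136.0, -1.6, -7.1, -0.5, -0.0796)
(137.0, -1.0, -7.5, -0.5, -0.0781)
(138.0, -0.9, -5.4, -0.1, -0.0763)
(139.0, -0.8, -1.4, 0.6, -0.0724)
(140.0, 0.2, -1.4, 0.8, -0.0715)
(141.0, -0.8, -0.7, -0.2, -0.0707)
(142.0, -0.4, -1.0, 0.5, -0.0699)
(143.0, -0.3, -0.1, -0.3, -0.069)
(144.0, -0.3, -0.6, -0.0, -0.0679)
(145.0, -1.4, -1.3, -0.5, -0.0673)
(146.0, -1.0, -3.2, -0.5, -0.0672)
(147.0, -0.9, -5.7, -1.0, -0.067)
(148.0, -1.2, -6.0, 0.2, -0.0669)
(149.0, -1.2, -8.5, -1.6, -0.0668)
(150.0, -1.6, -10.0, -0.5, -0.0667)
(151.0, -1.8, -10.5, -0.2, -0.0665)
(152.0, -2.8, -11.8, -0.9, -0.0663)
38.1417
```

The ridge was passed at about 10.8 N and dropped into its groove, then the buffer was felt at s = 145 mm. The force is now 11.8 N, so I'll hold and release.

Run:
```python
from ph import *
for i in range(7):
    arm.pause(.2); print((arm.read_ft_force()-f0)[1].round(1),end=" ")
for s in(.148,.144,.138): go(s,.02)
print(arm.read_ft_force()-f0)
go(.10,.1); p=arm.read_tool_pos(); arm.line_to([p[0],p[1],.28],.2)
im,c=wshot("wend"); arm.movep([.53,-.33,.30],quat(1.6)); t=snapshot("top"); print(arm.read_time())
cv2.imwrite("pics/v5.png",cv2.resize(np.vstack([im,cv2.resize(t[180:260,200:400],(640,256))]),(580,594)))
```

```text
-11.2 -12.0 -11.9 -10.5 -11.7 -11.6 -12.8 [-1.06521467  0.96985963 -0.25560933]
43.3333
```

View pics/v5.png

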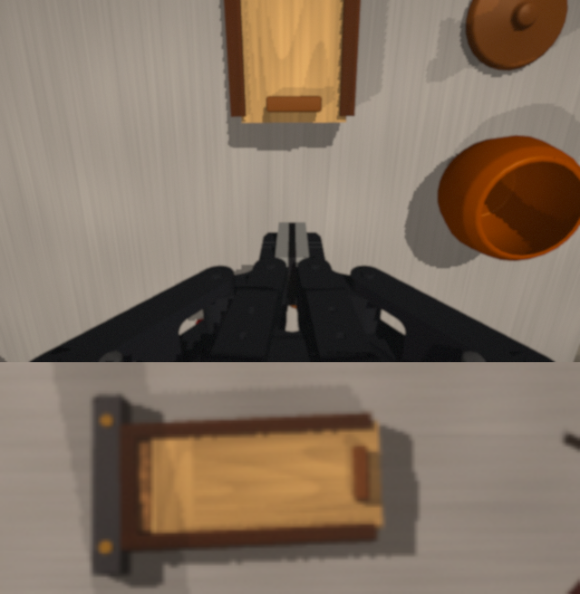

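The panel is home: its nose meets the cork at inset (148,485), its rear overhangs the box end by a few mm, and the box is square against the stop. The robot is clear, so I'm handing in.

```bash
python3 -c "
from station import ticket; print(ticket.finish_job())"
```

```text
the job is handed in; nothing more can be done
None
```

The burnisher is in the box, and the panel went over the ridge and was held home on the cork at about 12 N for about 1.4 s with the box against the bench stop; I handed the job in just after 43 s on the robot's clock, and no verdict was returned.

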